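Post an empty bottle through the sprung flap of the bench waste bin

TASK

Throw away the empty clear square bottle with the white cap: push it base first through the sprung flap of the yellow bench-top waste bin, keeping hold of it until it is well over halfway in, so that it ends inside and the flap snaps fully shut behind it. Leave the blue-capped bottle, the amber dropper bottle and the red tube block standing where they are.

Things in the scene. Friction and masses are not known exactly. Their poses are not given: they have to be found in the camera images.
- empty_bottle: Empty clear-white plastic bottle, square body 60 x 60 mm with rounded corners, 124 mm tall, about 90 g, standing. Flat sides up to about 80 mm above its base, then shoulders up to a round white cap, 33 mm across, from 100 to 124 mm. Origin: centre of its underside; z runs from base to cap, x and y are square to the flat sides.
- bottle_mid (a point): Point in the middle of the empty bottle, on its axis 55 mm above its base.
- waste_box: Bench-top waste bin, fixed: yellow tub 240 mm deep (x), 220 wide (y), 200 high, white hood up to z = 280 mm, hollow. A black handle on the roof stands 25 mm higher, 130 mm behind the front. Origin: centre of its underside; z up; its front looks along its own -x. The hood's front face slopes: from the front wall (x = -0.120, z = 0.220) it rises backwards at 33 degrees from level.
- mouth (a point): Centre of the opening, in the plane of the sloping face: x = -0.0756, y = 0, z = 0.249 in the bin's frame; same axes. The opening is 150 mm wide (y), 82 mm high along the slope, its lower 76 mm free when the flap is open. Things go in square to the face: in the bin's frame along (0.545, 0, -0.839), 33 degrees from straight down, over a sill 16 mm deep, then drop to the floor.
- brow_edge (a point): Middle of the outer edge of the splash guard, a white plate 160 x 4 mm that stands 50 mm out from the sloping face, square to it, along the opening's upper edge, with small cheeks. It bars a 60 mm thick thing from going in upright. The bottle drops in when let go with its base 105 mm or more past the face; let go sooner it may hang between guard, sill and flap until its cap is pushed.
- flap (a joint): Grey flap, 146 x 76 x 4 mm, filling the opening just behind the face, hinged along its upper edge, 37 mm up the slope from the mouth point. 0 rad = shut, in the plane of the face; grows to 1.5 as it is pushed inwards. A light spring shuts it: 0.3 N at its lower edge starts it, about 0.8 N holds it wide open.
- blue_cap_bottle: White round reagent bottle with a blue cap, 58 mm across, 117 mm tall, standing; origin: centre of its underside. To be left alone.
- dropper_bottle: Amber conical dropper bottle with a black cap, 38 mm across, 84 mm tall, standing; origin: centre of its underside. To be left alone.
- rack: Red tube block, 96 (x) x 56 (y) x 37 mm; origin: centre of its underside. To be left alone.
Things that resemble listed ones, but are neither listed nor needed, are in the scene too. Leave any pink look-alike of the empty_bottle alone.

How it is judged:
On the way:
1. the bottle, still in touch with the fingers, is pushed base first through the opening, its base some 60 mm past the face, and holds the flap more than 0.7 rad (40 degrees) open (value of joint flap above 0.7 rad and contact force between the fingers and empty_bottle above 0.3 N and x of empty_bottle in the frame of waste_box between -0.08 and 0.11 m and y of empty_bottle in the frame of waste_box between -0.1 and 0.1 m and z of empty_bottle in the frame of waste_box below 0.2 m), for 0.1 s.
At the end, for the whole second after the job is handed in: The bottle lies or stands at rest (slower than 30 mm/s) inside the bin's walls, its middle below 130 mm; the flap is shut to within 0.05 rad (x of bottle_mid in the frame of waste_box between -0.12 and 0.12 m and y of bottle_mid in the frame of waste_box between -0.11 and 0.11 m and z of bottle_mid in the frame of waste_box below 0.13 m and value of joint flap below 0.05 rad and linear speed of empty_bottle below 0.03 m/s); the robot touches nothing.
It fails at once if the blue-capped bottle is moved by more than 30 mm or tipped by more than 0.5 rad (distance of blue_cap_bottle from where it was at the start of the episode above 0.03 m or angle between blue_cap_bottle's own z axis and vertical above 0.5 rad).
It fails at once if the dropper bottle is moved by more than 30 mm or tipped by more than 0.5 rad (distance of dropper_bottle from where it was at the start of the episode above 0.03 m or angle between dropper_bottle's own z axis and vertical above 0.5 rad).
It fails at once if the red tube block is moved by more than 30 mm (distance of rack from where it was at the start of the episode above 0.03 m).
It also fails if it takes over 54 s, if anything falls off the work surface, if the arm or the gripper's body presses on something with over 40 N, if the wrist force passes 120 N, or if a joint passes its speed limit or range.

ROBOT

A 6-joint arm with a two-finger parallel gripper is mounted at the origin on a cart in front of the work surface, level with it; the furniture and walls round the work are solid. World frame = base frame: x ahead of the robot, y to its left, z up, the work surface at z = 0. Lengths are in m, angles in rad, forces in N, time in s.
With the tool pointing down it reaches from about 0.225 to 0.875 m from the base axis. Payload 3.4 kg.
Tool frame: the origin (TCP) lies between the finger pads; the fingertips stand 19 mm ahead of it and the grasp point (between the pads) is the TCP (manip.tip_reach is the distance from the TCP to the fingertips, in m); z points along the fingers, x is the direction in which the jaws open and shut, and the axes are right-handed (so a half turn about z gives the same grasp; the last joint's range is limited). The gripper opens to 85 mm and grips with 20 to 120 N. Pads are 22 mm wide; open, the fingers measure 114 mm over their backs; the gripper's body (76 mm by 85 mm) begins 54 mm behind the grasp point. The pads swing forward as they close: fully open they stand 13 mm farther back than shut.
Start: joints at [1.094, 0.276, 1.505, -0, 1.361, -0.121], TCP at [0.2, 0.539, 0.25] pointing down, gripper open.
Joint ranges: [-2.89, 2.89], [-0.75, 2.08], [0.22, 2.7], [-1.18, 4.32], [0.11, 2.71], [-2.7, 2.7]. Speed limits (rad/s): [2.57, 2.57, 3.14, 3.14, 3.14, 3.14].

INTERFACE

Orientations are given as a unit quaternion [w, x, y, z].
In Python, from rig import manip gives the robot as it stands.
- The arm moves only by the tool send_rows, never from a script. Its arguments are lists of equal length, an entry for each row: "delta_pos": the shift along the tool's x, y, z normalised to -1 to 1, where 1 is 40 cm, a list of three; "angular": the turn, a rotation vector about the tool's x, y, z normalised to -1 to 1, where 1 is 0.08 rad, a list of three. A call has 1 to 5 rows; each row shifts and turns the commanded pose from where the row before left it, along the tool's axes as they then stand; what a row does not reach is not made up. A row lasts 1/12 s, in which the tool goes at most 41.7 mm and 7.16 degrees, less where a joint would pass 70% of its speed; a pose out of reach is approached as far as the arm can. A call with a number of a shift or a turn outside -1 to 1 is refused whole. A call with a gripper value outside its range is refused whole. "hand" is the finger opening in mm, from 0 to 85.4, set as the call begins (left out, the last holds). The fingers move at their own pace and stop on an object; "squeeze" is the grip in N (left out, the last holds). Time passes only in rows, so rows that do not move let the fingers close. It gives the time, the measured TCP pose, the force and the opening at its end, in the units of the state.
- manip.get_state(): the state, without advancing time (a new reading comes with each control period).
- manip.get_image(name): name is "scene" or "side" or "wrist"; returns the picture (420x560x3 uint8, blue, green, red); there is no depth.
- manip.calibration(name): a dict with "fx", "fy", "cx", "cy" (pixels), "k1" (the pictures are not rectified: a ray, as slopes to the right and down, at radius r is drawn at 1 + k1 r^2 times it, then the intrinsics apply), "camera_from_world" (4x4, takes a point from world to camera coordinates). Camera axes: x right, y up, looking along -z (the intrinsics and any distortion apply to the point x, -y, -z); pixel columns grow to the right and rows downward; lengths in m; the calibration is good to about 2 mm. A picture is of the moment at which its call begins: read the wrist's pose just before it. calibration takes no time and is no camera call; for the wrist camera it gives the pose at the moment of the call.
- manip.sign_off(): hands the job in, once; it reports no verdict.
The state is a dict: "clock": time; "qpos": joint angles; "qd": joint speeds; "effort": joint torques, N m; "position": TCP position; "ee_rot": TCP orientation; "contact_force": force on the tool from outside, world axes, zero at the start; "moment": the same for the moment, N m; "width": finger opening in m.
Only numpy, scipy, OpenCV 4.12 (cv2) and the standard library are available. Lean on these libraries where they do the work, as an engineer would, in place of code of your own. Each camera call takes 0.05 s, during which the arm holds its last target.

## Working session

There is one attempt and no reset: what is moved stays moved. The work goes in short steps, Python scripts to look and compute and a tool call to move; the robot and the scene stay as the last step left them, time stands still between calls to the robot, and variables do not carry over. Pictures are saved under pics/ and viewed, and the job is handed in when it is done.

Besides the shell and the picture viewer there is one more tool, called after "Call:" by a JSON object that holds its "fn" and its "kwargs". send_rows: Moves the arm, as the interface text tells. Scaled input: -1 to 1 covers 40 cm each way for a shift and 0.08 rad each way for a turn. Its arguments: {"type":"object","properties":{"delta_pos":{"type":"array","items":{"type":"array","items":{"type":"number"}}},"angular":{"type":"array","items":{"type":"array","items":{"type":"number"}}},"hand":{"type":"number"},"squeeze":{"type":"number"}},"required":["delta_pos","angular"]}

```bash
mkdir -p pics; ls; python3 - <<'E'
from rig import manip
import cv2
print(manip.get_state())
for n in ("scene","side","wrist"):
    c=manip.calibration(n); print(n,{k:(v if k!="camera_from_world" else __import__('numpy').round(v,4).tolist()) for k,v in c.items()})
    cv2.imwrite(f"pics/{n}0.png",manip.get_image(n))
E
```

```text
pics
{'clock': 0.0, 'qpos': array([ 1.09398836e+00,  2.76610641e-01,  1.50615161e+00,  1.48566761e-05,
        1.36067816e+00, -1.21046072e-01]), 'qd': array([-0.00021165,  0.00148956,  0.0012368 , -0.00090258, -0.00336725,
       -0.00095345]), 'effort': array([-1.08995348e-04, -4.16774046e+01, -2.45807451e+01, -5.02788298e-04,
        1.12024162e-02, -2.14865054e-05]), 'position': array([0.20007226, 0.53854345, 0.24942338]), 'ee_rot': array([ 4.25501146e-04,  8.21068335e-01,  5.70829165e-01, -8.20093760e-04]), 'contact_force': array([-0.7704277 ,  0.00320093,  0.47489223]), 'moment': array([-0.03449672,  0.04517494,  0.04584559]), 'width': 0.08552932597064072}
scene {'fx': 538.4445445276077, 'fy': 538.4445445276077, 'cx': 279.863164954404, 'cy': 215.8203888444571, 'k1': 0.044120067649700286, 'camera_from_world': [[0.6296, -0.7767, -0.0175, -0.3371], [0.4835, 0.3741, 0.7914, -0.4087], [-0.6081, -0.5067, 0.6111, -1.6955], [0.0, 0.0, 0.0, 1.0]]}
side {'fx': 539.8726411392499, 'fy': 539.8726411392499, 'cx': 276.79073806504016, 'cy': 202.90720441348975, 'k1': 0.014456011291691577, 'camera_from_world': [[0.9991, 0.0378, -0.0176, -0.5196], [0.0005, 0.4103, 0.9119, -0.1683], [0.0417, -0.9111, 0.41, -1.7255], [0.0, 0.0, 0.0, 1.0]]}
wrist {'fx': 335.1684415483637, 'fy': 335.1684415483637, 'cx': 273.65742843182824, 'cy': 212.1544692528824, 'k1': -0.010654537521921132, 'camera_from_world': [[0.3491, 0.9371, -0.0016, -0.5735], [-0.8971, 0.3337, -0.2894, 0.0363], [-0.2706, 0.1025, 0.9572, -0.3789], [0.0, 0.0, 0.0, 1.0]]}
```

View pics/scene0.png

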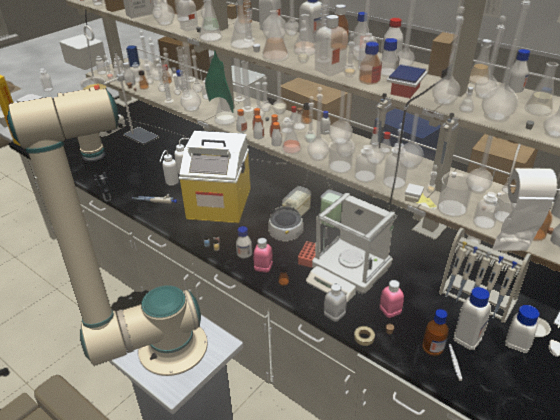

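View pics/side0.png

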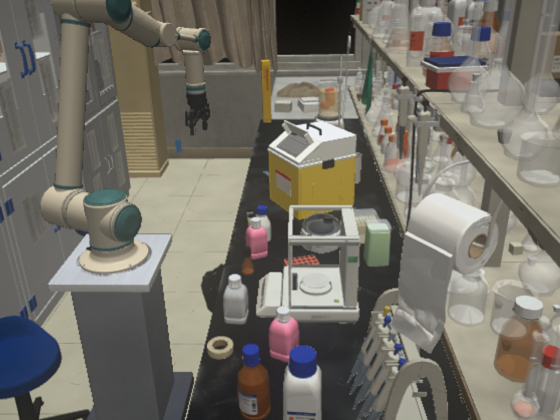

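View pics/wrist0.png

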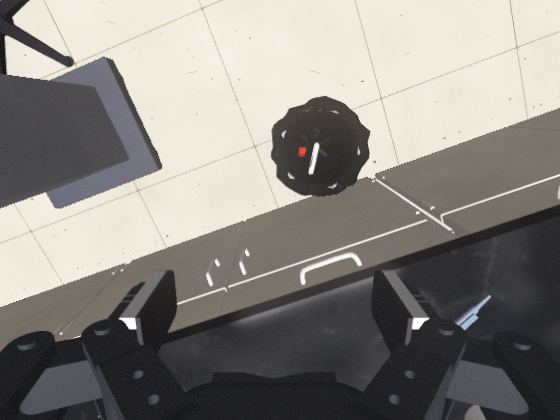

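The scene view shows the white-capped bottle near (336,300), with pink look-alikes at (262,255) and (391,298). The bin is at (215,175), the blue-capped bottle at (243,242), the amber dropper at (284,278) and the red block at (308,253). I'll zoom in to get the details.

```bash
python3 - <<'E'
import cv2
a=cv2.imread("pics/scene0.png");b=cv2.imread("pics/side0.png")
cv2.imwrite("pics/z1.png",cv2.resize(a[120:225,150:290],None,fx=5,fy=5,interpolation=cv2.INTER_CUBIC))
cv2.imwrite("pics/z2.png",cv2.resize(a[230:350,230:390],None,fx=5,fy=5,interpolation=cv2.INTER_CUBIC))
cv2.imwrite("pics/z3.png",cv2.resize(b[110:230,230:370],None,fx=5,fy=5,interpolation=cv2.INTER_CUBIC)[:600])
cv2.imwrite("pics/z4.png",cv2.resize(b[230:350,200:360],None,fx=5,fy=5,interpolation=cv2.INTER_CUBIC))
E
```

```text
(no output)
```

View pics/z1.png

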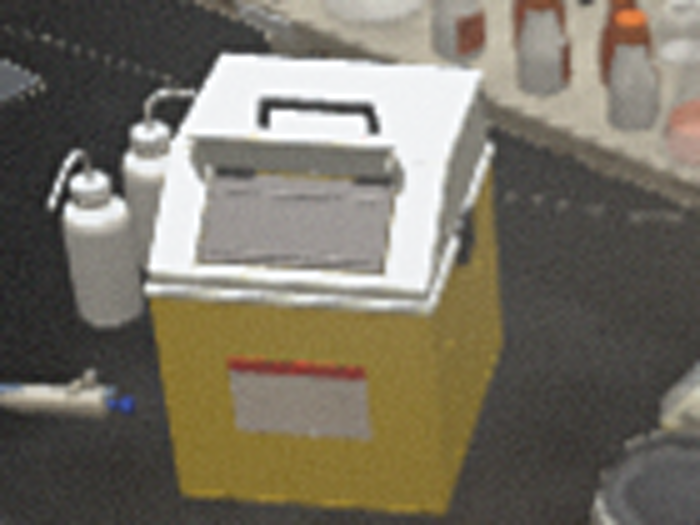

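View pics/z2.png

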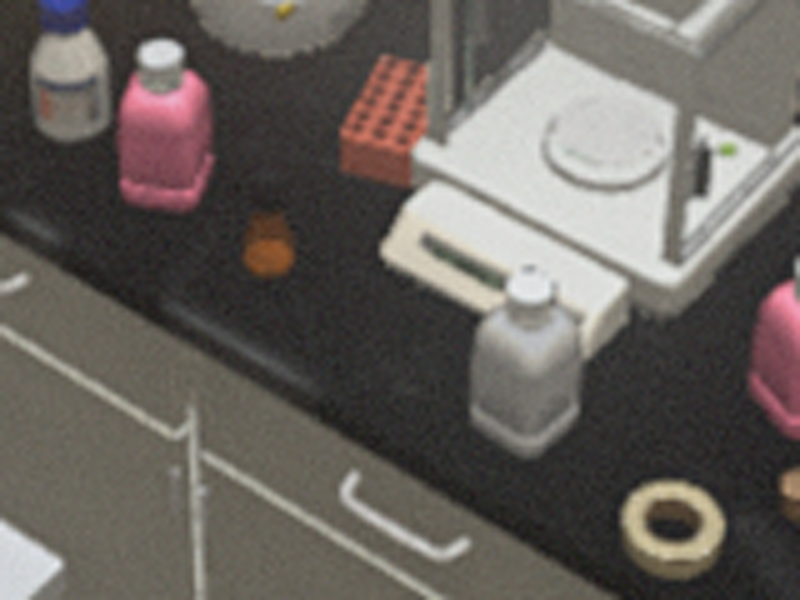

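View pics/z3.png

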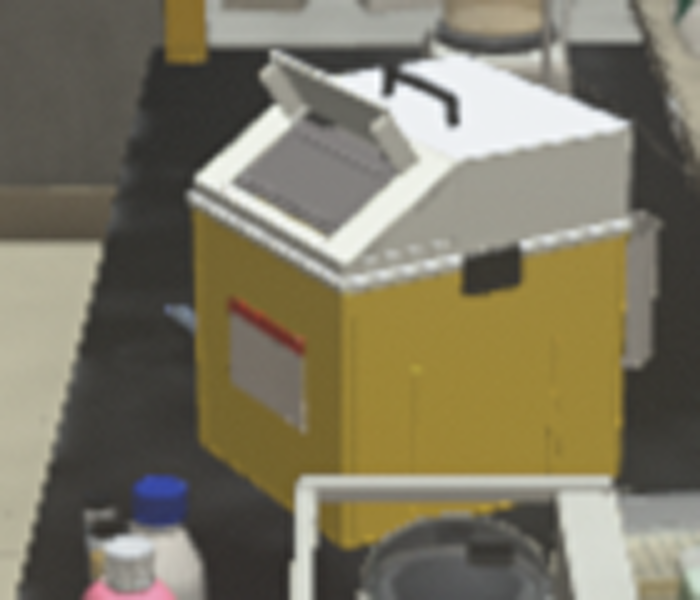

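View pics/z4.png

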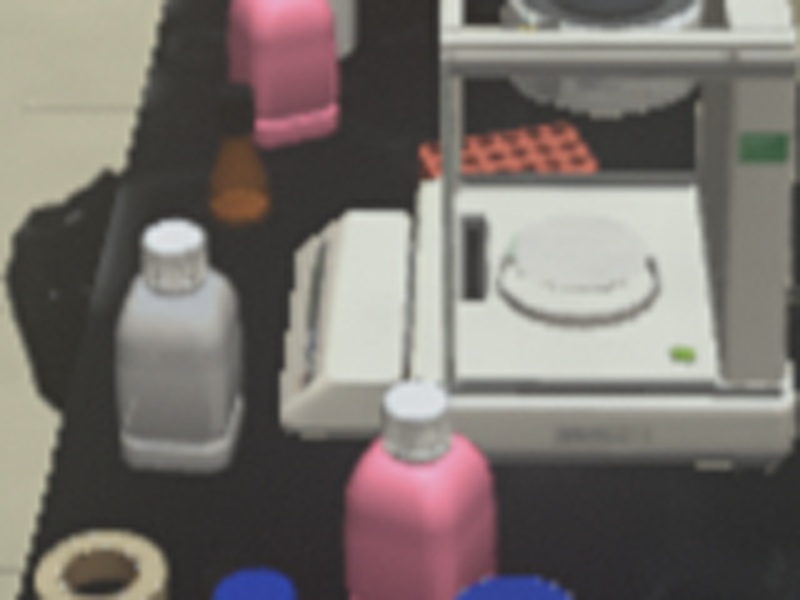

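The bottle's cap top is at about (336,287) in the scene view and (235,277) in the side view. The bin's front bottom corners are at scene (187,219) and (239,222). I'll cast rays from these pixels.

```bash
cat > h.py <<'E'
import numpy as np, cv2
from rig import manip
def ray(n,p,c=None):
    c=c or manip.calibration(n)
    K=np.array([[c['fx'],0,c['cx']],[0,c['fy'],c['cy']],[0,0,1.]])
    u=cv2.undistortPoints(np.array([[p]],float),K,np.array([c['k1'],0,0,0.]))[0,0]
    M=np.array(c['camera_from_world']);R=M[:3,:3];o=-R.T@M[:3,3]
    d=R.T@np.array([u[0],-u[1],-1]);return o,d/np.linalg.norm(d)
def plane(n,p,z,c=None):
    o,d=ray(n,p,c);return o+d*(z-o[2])/d[2]
def tri(a,b):
    A=np.zeros((3,3));B=np.zeros(3);rs=[ray(*a),ray(*b)]
    for o,d in rs:
        P=np.eye(3)-np.outer(d,d);A+=P;B+=P@o
    x=np.linalg.solve(A,B);return x,[np.linalg.norm((np.eye(3)-np.outer(d,d))@(x-o)) for o,d in rs]
def proj(n,X,c=None):
    c=c or manip.calibration(n);M=np.array(c['camera_from_world']);q=M[:3,:3]@np.array(X)+M[:3,3]
    s=np.array([q[0]/-q[2],-q[1]/-q[2]]);s=s*(1+c['k1']*(s@s));return s*c['fx']+[c['cx'],c['cy']]
E
python3 - <<'E'
from h import *
np.set_printoptions(precision=4,suppress=True)
S=lambda x,y:(150+x/5,120+y/5); S2=lambda x,y:(230+x/5,230+y/5)
D=lambda x,y:(230+x/5,110+y/5); D2=lambda x,y:(200+x/5,230+y/5)
print("cap",plane("scene",S2(531,285),.124),plane("side",D2(174,237),.124),tri(("scene",S2(531,285)),("side",D2(174,237))))
print("base scene",[plane("scene",S2(*p),0.0) for p in((530,457),(470,412),(582,405))])
print("base side",[plane("side",D2(*p),0.0) for p in((122,462),(230,468))])
l,r=plane("scene",S(183,495),0),plane("scene",S(447,514),0)
print("bin front bottom",l,r,np.linalg.norm(l-r))
print("side corner",plane("side",D(350,549),0), plane("side",D(200,445),0))
# flap quad on sloping plane tri
for a,b in (((198,262),(232,182)),((382,271),(337,236))): print("flaplow",tri(("scene",S(*a)),("side",D(*b))))
print("rimcorner FL,FR",tri(("scene",S(147,290)),("side",D(190,200))),tri(("scene",S(430,310)),("side",D(345,288))))
print("roof back", tri(("scene",S(482,70)),("side",D(630,127))))
print("guard outer", tri(("scene",S(190,138)),("side",D(275,52))),tri(("scene",S(395,150)),("side",D(413,160))))
print("blue",plane("scene",S2(65,12),.117),"drop",plane("scene",S2(268,262),0),"pink",plane("scene",S2(162,50),.124))
print("rack",[plane("scene",S2(*p),.037) for p in((342,130),(388,57),(412,140))])
E
```

```text
cap [ 0.4245 -0.3233  0.124 ] [ 0.4285 -0.3237  0.124 ] (array([ 0.4276, -0.3211,  0.1214]), [np.float64(0.0009102126771101859), np.float64(0.0009102126771101984)])
base scene [array([ 0.3997, -0.3461,  0.    ]), array([ 0.4073, -0.2929,  0.    ]), array([ 0.4584, -0.3478,  0.    ])]
base side [array([ 0.3975, -0.343 ,  0.    ]), array([ 0.4539, -0.3472, -0.    ])]
bin front bottom [0.4753 0.4434 0.    ] [0.5895 0.2551 0.    ] 0.22020765990865906
side corner [0.5936 0.2615 0.    ] [0.4766 0.4468 0.    ]
flaplow (array([0.5059, 0.4191, 0.223 ]), [np.float64(0.001681906661159982), np.float64(0.0016819066611597777)])
flaplow (array([0.5837, 0.2979, 0.223 ]), [np.float64(0.0018679398056785114), np.float64(0.0018679398056785303)])
rimcorner FL,FR (array([0.4736, 0.4457, 0.2016]), [np.float64(0.00021032756449021196), np.float64(0.00021032756449023153)]) (array([0.5895, 0.2554, 0.2008]), [np.float64(0.001335806812915257), np.float64(0.0013358068129150755)])
roof back (array([0.7925, 0.3779, 0.2767]), [np.float64(0.0009162638228531456), np.float64(0.0009162638228533395)])
guard outer (array([0.537 , 0.4449, 0.3119]), [np.float64(0.004039984437704642), np.float64(0.00403998443770475)]) (array([0.6419, 0.3342, 0.2766]), [np.float64(0.009167784866014559), np.float64(0.009167784866014378)])
blue [0.4514 0.1012 0.117 ] drop [ 0.4341 -0.0991  0.    ] pink [0.456  0.0124 0.124 ]
rack [array([ 0.5443, -0.0806,  0.037 ]), array([ 0.6306, -0.058 ,  0.037 ]), array([ 0.5669, -0.1272,  0.037 ])]
```

The bottle stands at about (0.427, -0.322) with a yaw of about -4°. The bin's yaw is about 31.8° and its mouth is at about (0.571, 0.374, 0.249). My plan is to grip the cap from above, tilt 33°, and slide in along the mouth axis. First I'll move over the bottle.

Call:
{"fn": "send_rows", "kwargs": {"delta_pos": [[-0.07,0.05,0],[-0.07,0.05,0],[-0.07,0.05,0],[-0.07,0.05,0],[-0.07,0.05,0]], "angular": [[0,0,0],[0,0,0],[0,0,0],[0,0,0],[0,0,0]]}}

```text
clock: 0.57
position: [0.2452, 0.3713, 0.2499]
ee_rot: [0.0, 0.821, 0.571, -0.0]
contact_force: [1.1, -0.8, 0.5]
width: 0.0852
```

Call:
{"fn": "send_rows", "kwargs": {"delta_pos": [[-0.07,0.05,0],[-0.07,0.05,0],[-0.07,0.05,0],[-0.07,0.05,0],[-0.07,0.05,0]], "angular": [[0,0,0],[0,0,0],[0,0,0],[0,0,0],[0,0,0]]}}

```text
clock: 0.98
position: [0.29, 0.2053, 0.2502]
ee_rot: [0.0, 0.821, 0.571, 0.0]
contact_force: [0.7, -0.3, 0.0]
width: 0.0853
```

Call:
{"fn": "send_rows", "kwargs": {"delta_pos": [[-0.07,0.05,0],[-0.07,0.05,0],[-0.07,0.05,0],[-0.07,0.05,0],[-0.07,0.05,0]], "angular": [[0,0,0],[0,0,0],[0,0,0],[0,0,0],[0,0,0]]}}

```text
clock: 1.4
position: [0.335, 0.0392, 0.2503]
ee_rot: [0.0, 0.821, 0.571, 0.0]
contact_force: [0.7, -0.2, -0.2]
width: 0.0854
```

Call:
{"fn": "send_rows", "kwargs": {"delta_pos": [[-0.07,0.05,0],[-0.07,0.05,0],[-0.07,0.05,0],[-0.07,0.05,0],[-0.07,0.05,0]], "angular": [[0,0,0],[0,0,0],[0,0,0],[0,0,0],[0,0,0]]}}

```text
clock: 1.82
position: [0.38, -0.127, 0.2502]
ee_rot: [-0.0, 0.821, 0.57, 0.0]
contact_force: [0.7, -0.1, -0.3]
width: 0.0855
```

Call:
{"fn": "send_rows", "kwargs": {"delta_pos": [[-0.05,0.03,0],[-0.05,0.03,0],[-0.05,0.03,0],[-0.04,0.03,0],[0,0,0]], "angular": [[0,0,-0.7],[0,0,-0.7],[0,0,-0.7],[0,0,-0.7],[0,0,-0.7]]}}

```text
clock: 2.23
position: [0.4073, -0.2148, 0.2499]
ee_rot: [0.001, 0.733, 0.68, -0.0]
contact_force: [1.2, 0.9, -0.7]
width: 0.0854
```

```bash
python3 - <<'E'
from h import *
np.set_printoptions(precision=4,suppress=True)
s=manip.get_state();print(s['clock'],s['position'],s['ee_rot'],s['qpos'],s['contact_force'])
c=manip.calibration("wrist");print(proj("wrist",[.427,-.322,.124],c))
cv2.imwrite("pics/w1.png",manip.get_image("wrist"))
E
```

```text
2.2333 [ 0.4073 -0.2148  0.2499] [ 0.0012  0.7333  0.6799 -0.0003] [-0.6359  0.1011  1.7328 -0.0011  1.3054 -2.1308] [ 1.2083  0.9374 -0.7401]
[142.9344 244.3   ]
```

View pics/w1.png

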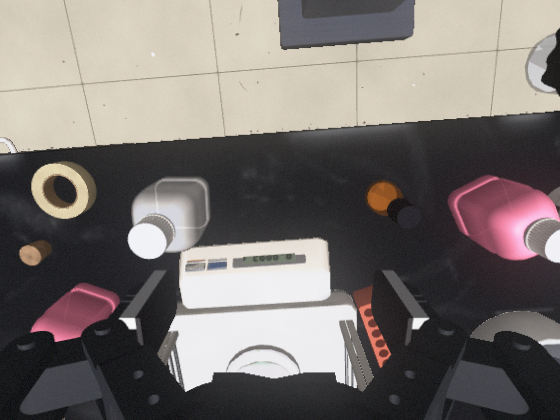

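The wrist view shows the cap top centred at about (149,237). The base's straight edges run along (152,179)–(200,178) and along x≈209.

```bash
python3 - <<'E'
from h import *
np.set_printoptions(precision=4,suppress=True)
c=manip.calibration("wrist")
im=cv2.imread("pics/w1.png")
cv2.imwrite("pics/w1z.png",cv2.resize(im[165:270,110:230],None,fx=5,fy=5,interpolation=cv2.INTER_CUBIC))
g=cv2.inRange(im,(215,215,215),(255,255,255))[200:270,110:190]
n,l,st,ce=cv2.connectedComponentsWithStats(g);i=1+st[1:,4].argmax();p=ce[i]+[110,200];print(st[i],p,plane("wrist",p,.124,c))
E
```

```text
[  18   24   38   35 1019] [146.8901 240.579 ] [ 0.4229 -0.3158  0.124 ]
```

View pics/w1z.png

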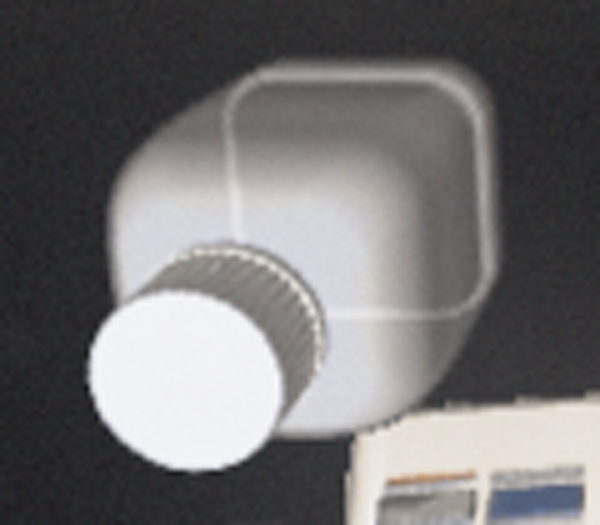

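The base square shows through the bottle clearly. I'll compute its centre and yaw.

```bash
python3 - <<'E'
from h import *
np.set_printoptions(precision=4,suppress=True)
c=manip.calibration("wrist")
W=lambda x,y:plane("wrist",(110+x/5,165+y/5),0.003,c)[:2]
for a,b in (((229,130),(239,300)),((482,130),(492,270)),((270,73),(440,75)),((330,313),(460,312))):
    A,B=W(*a),W(*b);d=B-A;print(A,B,np.degrees(np.arctan2(d[1],d[0])))
print((W(234,210)+W(487,200))/2,(W(355,74)+W(362,313))/2)
print(np.linalg.norm(W(234,210)-W(487,200)))
E
```

```text
[ 0.4084 -0.3473] [ 0.4489 -0.3521] -6.793861508803723
[ 0.4127 -0.2901] [ 0.4459 -0.2922] -3.587266065740638
[ 0.3962 -0.3358] [ 0.3995 -0.2978] 85.02258083540502
[ 0.4536 -0.3314] [ 0.4556 -0.301 ] 86.21987190959928
[ 0.4282 -0.3203] [ 0.426  -0.3203]
0.05833568638713719
```

Call:
{"fn": "send_rows", "kwargs": {"delta_pos": [[-0.065,0.017,0],[-0.065,0.017,0],[-0.065,0.016,0],[-0.065,0.016,0],[0,0,0]], "angular": [[0,0,0],[0,0,0],[0,0,0],[0,0,0],[0,0,0]]}}

```text
clock: 2.7
position: [0.425, -0.3211, 0.2498]
ee_rot: [0.001, 0.734, 0.679, -0.001]
contact_force: [-0.2, -0.9, 0.3]
width: 0.0857
```

Call:
{"fn": "send_rows", "kwargs": {"delta_pos": [[0,0,0.06],[0,0,0.06],[0,0,0.06],[0,0,0.03],[0,0,0]], "angular": [[0,0,0],[0,0,0],[0,0,0],[0,0,0],[0,0,0]]}}

```text
clock: 3.12
position: [0.4221, -0.3141, 0.1632]
ee_rot: [-0.004, 0.734, 0.68, -0.0]
contact_force: [-0.4, 0.9, -0.4]
width: 0.0853
```

```bash
python3 - <<'E'
from h import *
np.set_printoptions(precision=4,suppress=True)
s=manip.get_state();print(s['clock'],s['position'],s['ee_rot'],s['qpos'],s['contact_force'])
c=manip.calibration("wrist");print(proj("wrist",[.426,-.321,.124],c))
a=manip.get_image("wrist");b=manip.get_image("side")
print(proj("side",s['position']))
z=cv2.resize(b[190:340,170:320],None,fx=2.8,fy=2.8,interpolation=cv2.INTER_CUBIC)
cv2.imwrite("pics/c2.png",cv2.resize(np.hstack([a,z]),None,fx=.8,fy=.8))
E
```

```text
3.1167 [ 0.4221 -0.3141  0.1632] [-0.0039  0.7336  0.6796 -0.    ] [-0.7723  0.2723  1.7402  0.0004  1.1369 -2.267 ] [-0.3891  0.8576 -0.4449]
[261.7509 266.6806]
[231.8887 261.9702]
```

View pics/c2.png

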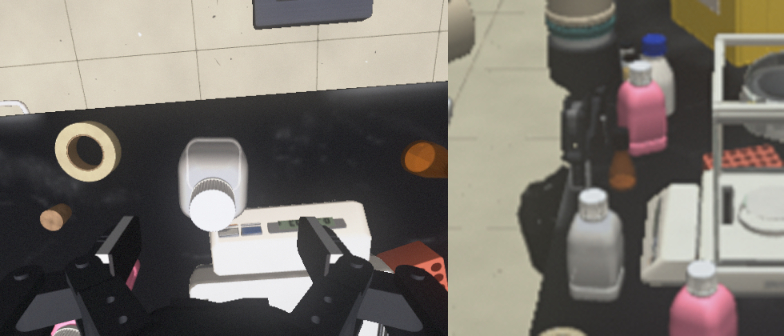

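```bash
python3 - <<'E'
from h import *
np.set_printoptions(precision=4,suppress=True)
s=manip.get_state();print(s['clock'],s['position'],s['ee_rot'],s['qd'])
c=manip.calibration("wrist");im=manip.get_image("wrist");cv2.imwrite("pics/w3.png",im)
x=c['camera_from_world'];print(-x[:3,:3].T@x[:3,3])
g=cv2.inRange(im,(215,215,215),(255,255,255))[215:290,225:300]
n,l,st,ce=cv2.connectedComponentsWithStats(g);i=1+st[1:,4].argmax();p=ce[i]+[225,215];print(st[i],p,plane("wrist",p,.124,c))
E
```

```text
3.2167 [ 0.424  -0.3161  0.1663] [-0.0006  0.7334  0.6798  0.0001] [-0.0013 -0.0162 -0.0345 -0.0017 -0.0029 -0.0047]
[ 0.3497 -0.3109  0.289 ]
[  15   16   60   59 2373] [269.6123 257.4817] [ 0.4245 -0.3187  0.124 ]
```

View pics/w3.png

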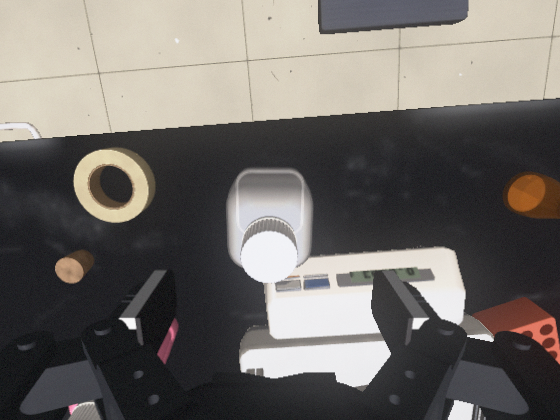

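Call:
{"fn": "send_rows", "kwargs": {"delta_pos": [[0,0,0],[0,0,0],[0,0,0]], "angular": [[0,0,0],[0,0,0],[0,0,0]]}}

```text
clock: 3.52
position: [0.4245, -0.3171, 0.1673]
ee_rot: [0.001, 0.733, 0.68, 0.0]
contact_force: [0.3, -0.3, -1.1]
width: 0.0852
```

```bash
python3 - <<'E'
from h import *
np.set_printoptions(precision=4,suppress=True)
s=manip.get_state();print(s['clock'],s['position'],s['ee_rot'],s['qd'])
E
```

```text
3.5167 [ 0.4245 -0.3171  0.1673] [0.001  0.7334 0.6798 0.0001] [-0.0009  0.005   0.0065 -0.0008 -0.0006 -0.0018]
```

Call:
{"fn": "send_rows", "kwargs": {"delta_pos": [[-0.008,0.003,0.03],[0,0,0.03],[0,0,0.03],[0,0,0.022],[0,0,0]], "angular": [[0,0,0],[0,0,0],[0,0,0],[0,0,0],[0,0,0]]}}

```text
clock: 3.93
position: [0.4242, -0.3193, 0.1201]
ee_rot: [-0.002, 0.733, 0.68, -0.0]
contact_force: [-0.0, -0.0, 0.4]
width: 0.0854
```

Call:
{"fn": "send_rows", "kwargs": {"delta_pos": [[0,0,0],[0,0,0]], "angular": [[0,0,0],[0,0,0]]}}

```text
clock: 4.1
position: [0.4255, -0.3205, 0.1221]
ee_rot: [0.001, 0.733, 0.68, 0.0]
contact_force: [-0.3, 0.7, -0.8]
width: 0.0854
```

```bash
python3 - <<'E'
from h import *
np.set_printoptions(precision=4,suppress=True)
s=manip.get_state();print(s['clock'],s['position'],s['ee_rot'],s['qd'],s['contact_force'])
c=manip.calibration("wrist");im=manip.get_image("wrist");b=manip.get_image("side")
z=cv2.resize(b[190:340,170:320],None,fx=2.8,fy=2.8,interpolation=cv2.INTER_CUBIC)
cv2.imwrite("pics/c4.png",cv2.resize(np.hstack([im,z]),None,fx=.8,fy=.8))
E
```

```text
4.1 [ 0.4255 -0.3205  0.1221] [0.0006 0.7334 0.6798 0.0001] [ 0.0004 -0.0049 -0.0067  0.      0.0007  0.0013] [-0.3403  0.7357 -0.8088]
```

View pics/c4.png

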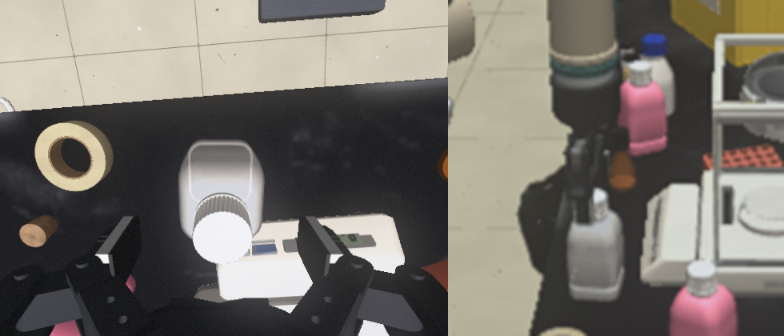

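```bash
python3 - <<'E'
from h import *
np.set_printoptions(precision=4,suppress=True)
s=manip.get_state();P=s['position']
b=manip.get_image("side");a=manip.get_image("scene")
pts=[P,P+[0,-.05,0],P+[0,.05,0]]
def crop(im,n,x0,y0,w=75,h=110,f=5):
    z=cv2.resize(im[y0:y0+h,x0:x0+w],None,fx=f,fy=f,interpolation=cv2.INTER_CUBIC)
    for p,col in zip(pts,[(0,0,255),(0,255,0),(255,0,0)]):
        q=(proj(n,p)-[x0,y0]+.5)*f; cv2.circle(z,tuple(int(v) for v in q),3,col,-1)
    return z
cv2.imwrite("pics/c5.png",np.hstack([crop(b,"side",200,225),crop(a,"scene",300,230)]))
E
```

```text
(no output)
```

View pics/c5.png

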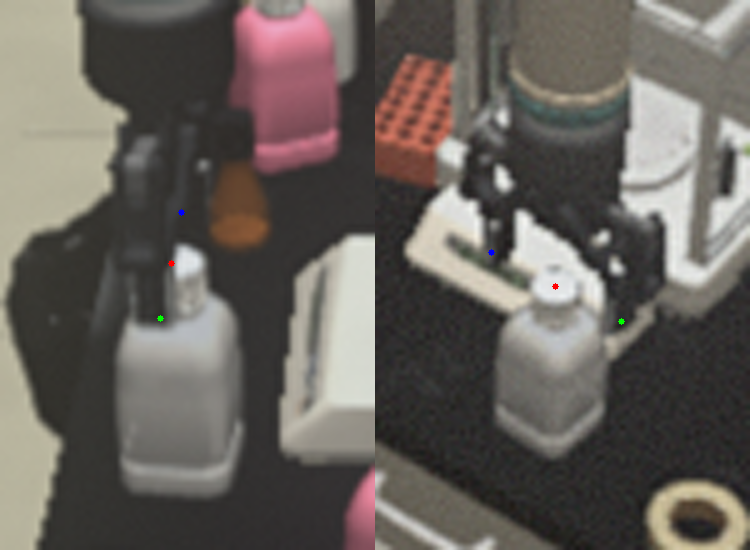

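The overlay puts the TCP on the cap axis in both views, and the fingers straddle the cap. Closing now.

Call:
{"fn": "send_rows", "kwargs": {"delta_pos": [[0,0,0],[0,0,0],[0,0,0],[0,0,0],[0,0,0]], "angular": [[0,0,0],[0,0,0],[0,0,0],[0,0,0],[0,0,0]], "hand": 20, "squeeze": 60}}

```text
clock: 4.72
position: [0.4251, -0.32, 0.1218]
ee_rot: [0.0, 0.733, 0.68, 0.0]
contact_force: [0.0, 0.1, 0.9]
width: 0.0312
```

Call:
{"fn": "send_rows", "kwargs": {"delta_pos": [[0,0,0],[0,0,0],[0,0,0],[0,0,0],[0,0,0]], "angular": [[0,0,0],[0,0,0],[0,0,0],[0,0,0],[0,0,0]]}}

```text
clock: 5.13
position: [0.4251, -0.32, 0.1218]
ee_rot: [0.0, 0.733, 0.68, 0.0]
contact_force: [-1.0, 1.6, 4.9]
width: 0.0312
```

Call:
{"fn": "send_rows", "kwargs": {"delta_pos": [[0,0,-0.02],[0,0,-0.03],[0,0,-0.04],[0,0,-0.04],[0,0,0]], "angular": [[0,0,0],[0,0,0],[0,0,0],[0,0,0],[0,0,0]]}}

```text
clock: 5.55
position: [0.4265, -0.3216, 0.1762]
ee_rot: [0.003, 0.733, 0.68, 0.0]
contact_force: [0.8, -0.8, -0.3]
width: 0.0315
```

```bash
python3 - <<'E'
from h import *
np.set_printoptions(precision=4,suppress=True)
s=manip.get_state();print(s['clock'],s['position'],s['ee_rot'],s['qpos'],s['contact_force'])
im=manip.get_image("wrist");b=manip.get_image("side")
z=cv2.resize(b[190:340,170:320],None,fx=2.8,fy=2.8,interpolation=cv2.INTER_CUBIC)
cv2.imwrite("pics/c6.png",cv2.resize(np.hstack([im,z]),None,fx=.8,fy=.8))
E
```

```text
5.55 [ 0.4265 -0.3216  0.1762] [0.003  0.7334 0.6798 0.0001] [-0.7763  0.2654  1.7142 -0.0001  1.1561 -2.2713] [ 0.7979 -0.8251 -0.3305]
```

View pics/c6.png

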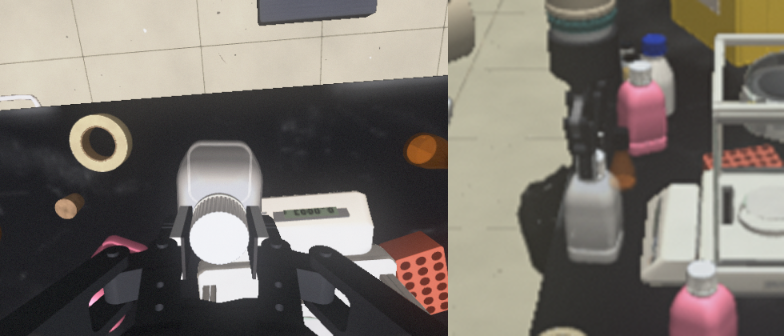

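The bottle is held upright by its cap, seen at (218,225) in the left panel, and it has come off the bench. Next I'll raise it and carry it towards the bin.

Call:
{"fn": "send_rows", "kwargs": {"delta_pos": [[0,0,-0.07],[0,0,-0.09],[0,0,-0.09],[0,0,-0.09],[0,0,-0.05]], "angular": [[0,0,0],[0,0,0],[0,0,0],[0,0,0],[0,0,0]]}}

```text
clock: 6.07
position: [0.4256, -0.3207, 0.3321]
ee_rot: [0.002, 0.733, 0.68, 0.0]
contact_force: [0.9, -0.8, -1.4]
width: 0.0311
```

Call:
{"fn": "send_rows", "kwargs": {"delta_pos": [[0.03,0,0],[0.06,0,0],[0.08,0,0],[0.08,0,0],[0.08,-0.01,0]], "angular": [[0,0,0],[0,0,0],[0,0,0],[0,0,0],[0,0,0]]}}

```text
clock: 6.48
position: [0.4304, -0.186, 0.3266]
ee_rot: [-0.002, 0.734, 0.68, -0.0]
contact_force: [0.1, 0.7, -1.7]
width: 0.0307
```

Call:
{"fn": "send_rows", "kwargs": {"delta_pos": [[0.08,-0.01,0],[0.08,0,0],[0.08,0,0],[0.08,0,0],[0.08,-0.01,0]], "angular": [[0,0,0],[0,0,0],[0,0,0],[0,0,0],[0,0,0]]}}

```text
clock: 6.9
position: [0.4342, -0.0259, 0.3269]
ee_rot: [-0.002, 0.733, 0.68, -0.001]
contact_force: [0.1, 0.1, -0.8]
width: 0.031
```

Call:
{"fn": "send_rows", "kwargs": {"delta_pos": [[0.08,-0.01,0],[0.08,0,0],[0.08,0,0],[0.08,-0.01,0],[0.08,0,0]], "angular": [[0,0,0],[0,0,0],[0,0,0],[0,0,0],[0,0,0]]}}

```text
clock: 7.32
position: [0.437, 0.1339, 0.3269]
ee_rot: [-0.002, 0.733, 0.68, -0.002]
contact_force: [-0.1, -0.3, -0.7]
width: 0.0309
```

Call:
{"fn": "send_rows", "kwargs": {"delta_pos": [[0.08,0,0],[0.08,0,0],[0.05,0,0],[0,0,0],[0,0,0]], "angular": [[0,0,0],[0,0,0],[0,0,-0.5],[0,0,-0.8],[0,0,-0.9]]}}

```text
clock: 7.73
position: [0.4441, 0.2174, 0.3264]
ee_rot: [-0.002, 0.668, 0.744, -0.002]
contact_force: [0.0, -0.9, -1.3]
width: 0.0309
```

Call:
{"fn": "send_rows", "kwargs": {"delta_pos": [[0,0,0],[0,0,0],[0,0,0],[0,0,0],[0,0,0]], "angular": [[0,0,-1],[0,0,-1],[0,0,-1],[0,0,-1],[0,0,-1]]}}

```text
clock: 8.15
position: [0.4442, 0.2159, 0.3266]
ee_rot: [-0.002, 0.508, 0.861, -0.002]
contact_force: [0.3, 0.9, -1.6]
width: 0.0311
```

Call:
{"fn": "send_rows", "kwargs": {"delta_pos": [[0,0,0],[0,0,0],[0,0,0]], "angular": [[0,0,-0.5],[0,0,-0.15],[0,0,0]]}}

```text
clock: 8.4
position: [0.4446, 0.2159, 0.3275]
ee_rot: [-0.001, 0.488, 0.873, -0.001]
contact_force: [0.1, -1.1, -0.5]
width: 0.031
```

```bash
cat > goal.py <<'E'
from h import *
from scipy.spatial.transform import Rotation as Ro
np.set_printoptions(precision=4,suppress=True)
m=np.array([.5687,.3732,.2474]);yaw=np.radians(31.6)
d=np.array([.5446*np.cos(yaw),.5446*np.sin(yaw),-.8387])
xt=np.array([-np.sin(yaw),np.cos(yaw),0]);yt=np.cross(d,xt);Rg=np.column_stack([xt,yt,d])
def rep(s_):
    s=manip.get_state();q=s['ee_rot'];R=Ro.from_quat([q[1],q[2],q[3],q[0]]);M=R.as_matrix();P=s['position']
    g=m+d*(s_-.122)
    print(s['clock'],P,s['qpos'],s['contact_force'],"w",round(s['width'],4))
    print("goal",g,"shift units(tool)",M.T@(g-P)/.4,"after-turn frame",Rg.T@(g-P)/.4,"turn units",Ro.from_matrix(M.T@Rg).as_rotvec()/.08)
    print("s now mm",1000*(d@(P-m)+.122))
E
python3 -c "
from goal import *
rep(-.07)
im=manip.get_image('scene');cv2.imwrite('pics/s7.png',im)"
```

```text
8.4 [0.4446 0.2159 0.3275] [ 0.311   0.1189  1.5205  0.0002  1.5061 -1.8118] [ 0.0945 -1.1417 -0.5055] w 0.031
goal [0.4796 0.3184 0.4084] shift units(tool) [ 0.1725  0.2083 -0.203 ] after-turn frame [ 0.1724  0.2854 -0.056 ] turn units [-7.2442 -0.0154  0.0015]
s now mm -47.61397729456843
```

View pics/s7.png

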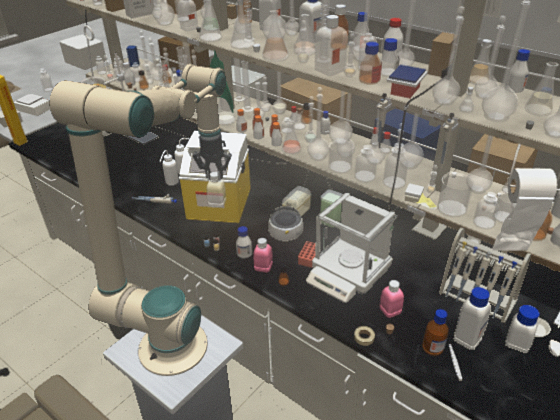

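The bottle hangs in front of the bin, and the other things stand untouched. I'll raise it, then tilt.

Call:
{"fn": "send_rows", "kwargs": {"delta_pos": [[0,0,-0.05],[0,0,-0.06],[0,0,-0.06],[0,0,-0.03],[0,0,0]], "angular": [[0,0,0],[0,0,0],[0,0,0],[-0.3,0,0],[-0.6,0,0]]}}

```text
clock: 8.87
position: [0.4477, 0.2168, 0.4116]
ee_rot: [0.02, 0.487, 0.872, 0.034]
contact_force: [0.4, 0.9, -1.7]
width: 0.0311
```

Call:
{"fn": "send_rows", "kwargs": {"delta_pos": [[0,0,0],[0,0,0],[0,0,0],[0,0,0],[0,0,0]], "angular": [[-0.8,0,0],[-0.9,0,0],[-0.9,0,0],[-0.9,0,0],[-0.9,0,0]]}}

```text
clock: 9.28
position: [0.4449, 0.2157, 0.4088]
ee_rot: [0.103, 0.477, 0.853, 0.185]
contact_force: [0.3, -0.6, -1.0]
width: 0.031
```

Call:
{"fn": "send_rows", "kwargs": {"delta_pos": [[0,0,0],[0,0,0],[0,0,0],[0,0,0],[0,0,0]], "angular": [[-0.8,0,0],[-0.6,0,0],[-0.4,0,0],[-0.14,0,0],[0,0,0]]}}

```text
clock: 9.7
position: [0.4443, 0.2154, 0.4084]
ee_rot: [0.139, 0.468, 0.837, 0.249]
contact_force: [0.2, 0.6, -1.4]
width: 0.0307
```

```bash
python3 -c "
from goal import *
rep(-.07)"
```

```text
9.7 [0.4443 0.2154 0.4084] [ 0.1609 -0.1965  1.7583  0.2426  1.0503 -2.0249] [ 0.1509  0.6102 -1.4404] w 0.0307
goal [0.4796 0.3184 0.4084] shift units(tool) [0.1732 0.176  0.1147] after-turn frame [0.1732 0.1764 0.1143] turn units [ 0.0238 -0.0059 -0.0077]
s now mm -115.72769498426858
```

Call:
{"fn": "send_rows", "kwargs": {"delta_pos": [[0.04,0.04,0],[0.05,0.05,0],[0.05,0.05,0],[0.033,0.036,0],[0,0,0]], "angular": [[0,0,0],[0,0,0],[0,0,0],[0,0,0],[0,0,0]]}}

```text
clock: 10.12
position: [0.4609, 0.3095, 0.4501]
ee_rot: [0.139, 0.466, 0.837, 0.251]
contact_force: [-0.6, -0.4, -1.2]
width: 0.031
```

Call:
{"fn": "send_rows", "kwargs": {"delta_pos": [[0,0,0.04],[0,0,0.05],[0,0,0.025],[0,0,0],[0,0,0]], "angular": [[0,0,0],[0,0,0],[0,0,0],[0,0,0],[0,0,0]]}}

```text
clock: 10.53
position: [0.4809, 0.3185, 0.4085]
ee_rot: [0.139, 0.468, 0.837, 0.248]
contact_force: [-1.0, -0.3, -1.1]
width: 0.031
```

```bash
python3 -c "
from goal import *
rep(-.07)
b=manip.get_image('side');a=manip.get_image('scene');w=manip.get_image('wrist')
z=cv2.resize(b[80:220,200:380],None,fx=3,fy=3,interpolation=cv2.INTER_CUBIC)
y=cv2.resize(a[85:225,160:245],None,fx=3,fy=3,interpolation=cv2.INTER_CUBIC)
cv2.imwrite('pics/c8.png',np.hstack([z,y]));cv2.imwrite('pics/w8.png',w);cv2.imwrite('pics/side8.png',b)"
```

```text
10.5333 [0.4809 0.3185 0.4085] [ 0.4213 -0.0599  1.6471  0.0856  0.9832 -1.7278] [-1.0146 -0.253  -1.1085] w 0.031
goal [0.4796 0.3184 0.4084] shift units(tool) [ 0.0016 -0.0025 -0.0015] after-turn frame [ 0.0016 -0.0025 -0.0015] turn units [ 0.0108 -0.0037  0.0014]
s now mm -69.395183577099
```

View pics/c8.png

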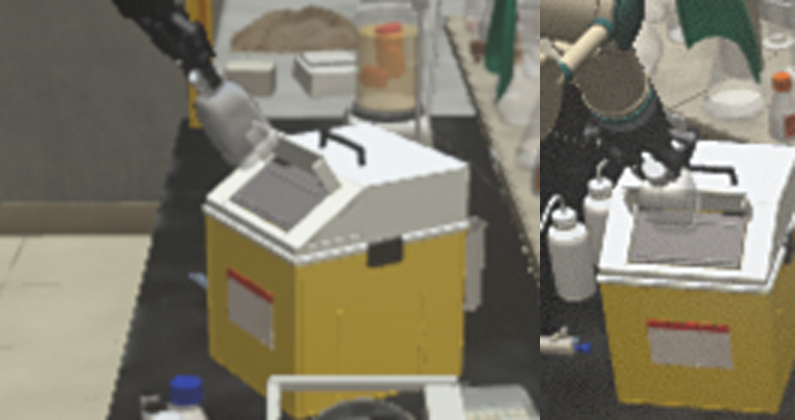

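View pics/w8.png

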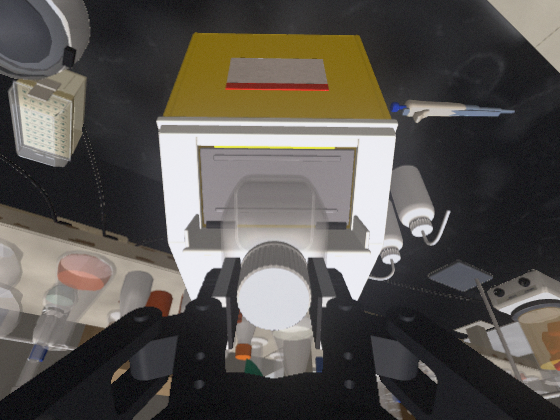

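The wrist view looks down the axis. The opening's lower edge is at row ~148, with corners at x≈200 and 356, and the bottle base spans x≈234–317. I'll check the offsets in the face plane.

```bash
python3 -c "
from goal import *
c=manip.calibration('wrist');s=manip.get_state();P=s['position']
u=-yt if yt[2]<0 else yt
def onp(p,off):
    o,r=ray('wrist',p,c);X=o+r*((m+d*off-o)@d)/(r@d);v=X-m;return 1000*np.array([v@xt,v@u])
im=cv2.imread('pics/w8.png');cv2.imwrite('pics/w8z.png',cv2.resize(im[120:270,170:380],None,fx=3.7,fy=3.7,interpolation=cv2.INTER_CUBIC))
for p in [(200,148),(356,149),(277,148)]: print('open low',onp(p,0))
for p in [(201,225),(352,225)]: print('open side',onp(p,0))
for p in [(234,215),(317,215),(275,176)]: print('base',onp(p,-.07))
print('tcp',1000*(P-m)@xt,1000*(P-m)@u)
"
```

```text
open low [-69.3357 -38.2439]
open low [ 76.2565 -37.257 ]
open low [  2.4935 -38.1783]
open side [-73.2791  37.8199]
open side [77.6313 37.8844]
base [-31.1868   5.1058]
base [32.7747  5.1334]
base [  0.3893 -25.3182]
tcp -0.5774376381255863 2.5515117735801507
```

View pics/w8z.png

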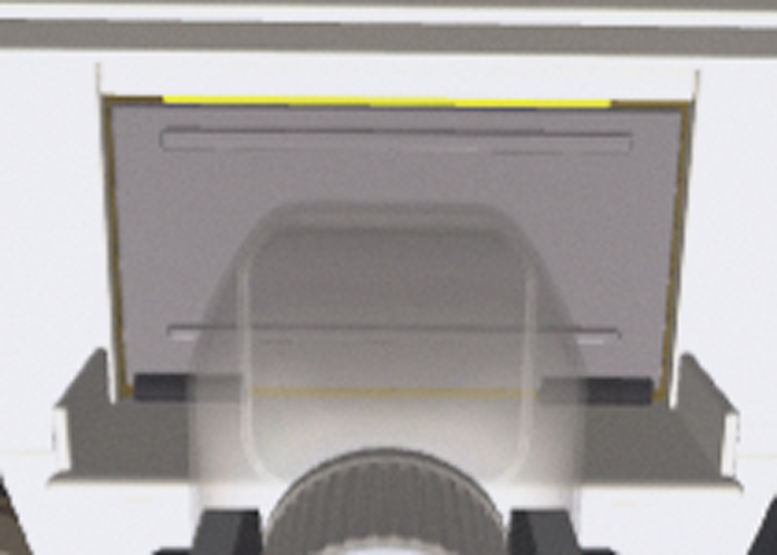

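The opening matches my model to within about 3 mm. The bottle sits about 3–5 mm high on the slope, so I'll correct for that and start in.

Call:
{"fn": "send_rows", "kwargs": {"delta_pos": [[0.005,-0.009,0.03],[0,0,0.04],[0,0,0.04],[0,0,0.04],[0,0,0]], "angular": [[0,0,0],[0,0,0],[0,0,0],[0,0,0],[0,0,0]]}}

```text
clock: 11.1
position: [0.5051, 0.3359, 0.3549]
ee_rot: [0.138, 0.468, 0.837, 0.248]
contact_force: [-0.4, -0.5, -1.4]
width: 0.031
```

Call:
{"fn": "send_rows", "kwargs": {"delta_pos": [[0,0,0],[0,0,0]], "angular": [[0,0,0],[0,0,0]]}}

```text
clock: 11.27
position: [0.5055, 0.3363, 0.359]
ee_rot: [0.14, 0.467, 0.836, 0.25]
contact_force: [0.3, -0.5, -1.9]
width: 0.0311
```

```bash
python3 -c "
from goal import *
rep(.112)
w=manip.get_image('wrist');c=manip.calibration('wrist');cv2.imwrite('pics/w9.png',w)"
```

```text
11.2667 [0.5055 0.3363 0.359 ] [ 0.4359  0.0051  1.7062  0.0843  0.8537 -1.7236] [ 0.3379 -0.4681 -1.8924] w 0.0311
goal [0.5641 0.3703 0.2558] shift units(tool) [-0.0041 -0.0002  0.3086] after-turn frame [-0.0041  0.0015  0.3086] turn units [ 0.0696 -0.0019  0.0072]
s now mm -11.445892708343147
```

View pics/w9.png

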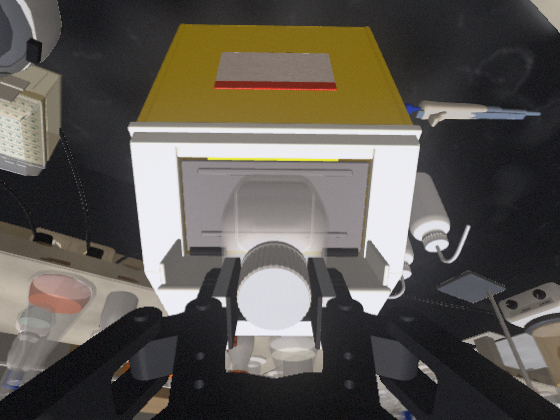

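```bash
python3 -c "
from goal import *
c=manip.calibration('wrist');u=yt;s=manip.get_state();P=s['position']
def onp(p,off):
    o,r=ray('wrist',p,c);X=o+r*((m+d*off-o)@d)/(r@d);v=X-m;return 1000*np.array([v@xt,v@u])
im=cv2.imread('pics/w9.png');cv2.imwrite('pics/w9z.png',cv2.resize(im[140:270,170:380],None,fx=3.7,fy=3.7,interpolation=cv2.INTER_CUBIC))
for p in [(183,160),(368,160)]: print('low',onp(p,0))
for p in [(235,220),(315,220),(275,181),(275,177),(275,250)]: print('base',onp(p,-.011))
print(1000*(P-m)@xt,1000*(P-m)@u)
"
```

```text
low [-67.7386 -38.5384]
low [ 73.8049 -38.5122]
base [-28.2473   6.1798]
base [33.5519  6.1909]
base [  2.623  -24.4682]
base [  2.6202 -27.4918]
base [ 2.6767 31.3226]
1.6234207184520033 -0.38496150754354963
```

View pics/w9z.png

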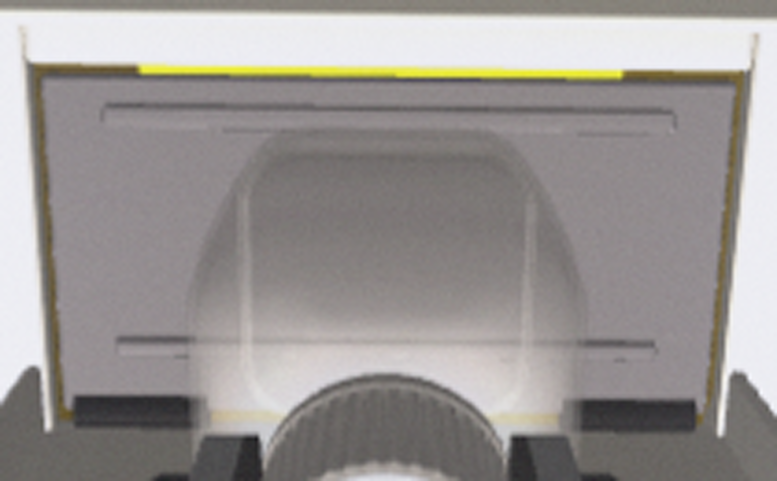

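The bottle is centred sideways and 2–3 mm high in the slope direction. I'll nudge it down 2 mm and push in, watching the force.

Call:
{"fn": "send_rows", "kwargs": {"delta_pos": [[0,-0.005,0.02],[0,0,0.03],[0,0,0.03],[0,0,0.03],[0,0,0.03]], "angular": [[0,0,0],[0,0,0],[0,0,0],[0,0,0],[0,0,0]]}}

```text
clock: 11.73
position: [0.5299, 0.3515, 0.3072]
ee_rot: [0.139, 0.467, 0.837, 0.248]
contact_force: [-1.3, -1.5, -0.7]
width: 0.0307
```

```bash
python3 -c "
from goal import *
rep(.112)
w=manip.get_image('wrist');b=manip.get_image('side')
z=cv2.resize(b[80:220,220:360],None,fx=3,fy=3,interpolation=cv2.INTER_CUBIC)
cv2.imwrite('pics/c10.png',cv2.resize(np.hstack([w,z]),None,fx=.8,fy=.8))"
```

```text
11.7333 [0.5299 0.3515 0.3072] [ 0.4439  0.0814  1.7518  0.0883  0.7362 -1.7271] [-1.3123 -1.5443 -0.7096] w 0.0307
goal [0.5641 0.3703 0.2558] shift units(tool) [-0.0048  0.0115  0.1609] after-turn frame [-0.0047  0.0117  0.1609] turn units [ 0.0104 -0.0084  0.0064]
s now mm 47.65923036879852
```

View pics/c10.png

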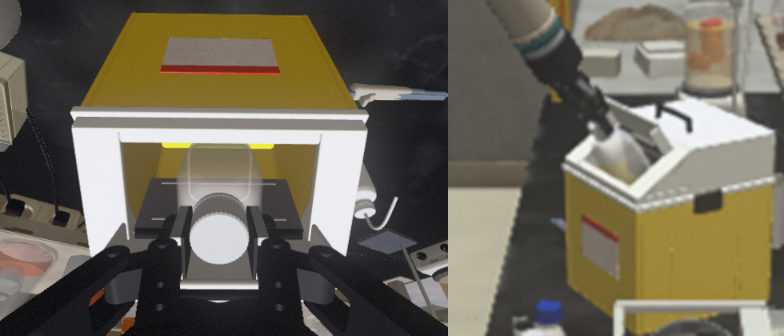

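The base is about 48 mm in, the flap is swinging open, and the force is low. Continuing.

Call:
{"fn": "send_rows", "kwargs": {"delta_pos": [[0,0,0.03],[0,0,0.03],[0,0,0.03],[0,0,0.02],[0,0,0.02]], "angular": [[0,0,0],[0,0,0],[0,0,0],[0,0,0],[0,0,0]]}}

```text
clock: 12.25
position: [0.5546, 0.3666, 0.2645]
ee_rot: [0.139, 0.467, 0.837, 0.249]
contact_force: [-1.6, 0.2, -1.6]
width: 0.0308
```

Call:
{"fn": "send_rows", "kwargs": {"delta_pos": [[0,0,0.02],[0,0,0],[0,0,0]], "angular": [[0,0,0],[0,0,0],[0,0,0]]}}

```text
clock: 12.5
position: [0.5579, 0.3687, 0.2582]
ee_rot: [0.139, 0.467, 0.837, 0.249]
contact_force: [-0.0, 0.0, -1.4]
width: 0.0307
```

```bash
python3 -c "
from goal import *
rep(.112)
w=manip.get_image('wrist');b=manip.get_image('side')
z=cv2.resize(b[80:220,220:360],None,fx=3,fy=3,interpolation=cv2.INTER_CUBIC)
cv2.imwrite('pics/c11.png',cv2.resize(np.hstack([w,z]),None,fx=.8,fy=.8))"
```

```text
12.5 [0.5579 0.3687 0.2582] [ 0.4513  0.1677  1.7768  0.0947  0.6239 -1.7323] [-0.0051  0.0282 -1.3586] w 0.0307
goal [0.5641 0.3703 0.2558] shift units(tool) [-0.0046  0.0095  0.0136] after-turn frame [-0.0046  0.0096  0.0135] turn units [ 0.0219 -0.0073  0.0054]
s now mm 106.58230964762056
```

View pics/c11.png

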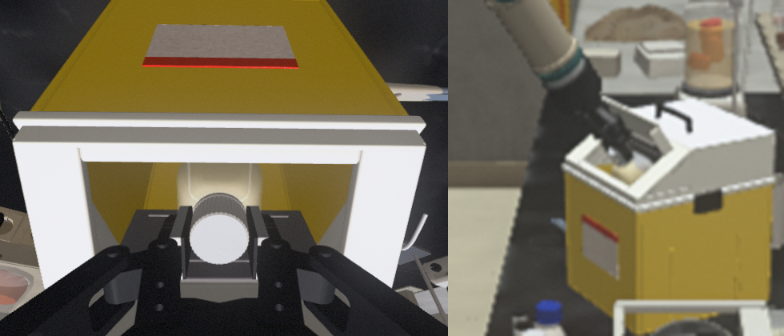

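The base is about 107 mm past the face with no load. I'll go 8 mm deeper and then release.

Call:
{"fn": "send_rows", "kwargs": {"delta_pos": [[0,0.003,0.01],[0,0,0.01],[0,0,0]], "angular": [[0,0,0],[0,0,0],[0,0,0]]}}

```text
clock: 12.85
position: [0.5627, 0.3716, 0.2529]
ee_rot: [0.139, 0.467, 0.837, 0.249]
contact_force: [-0.2, 0.1, -1.4]
width: 0.031
```

Call:
{"fn": "send_rows", "kwargs": {"delta_pos": [[0,0,0],[0,0,0],[0,0,0],[0,0,0],[0,0,0]], "angular": [[0,0,0],[0,0,0],[0,0,0],[0,0,0],[0,0,0]], "hand": 65}}

```text
clock: 13.27
position: [0.563, 0.3718, 0.2541]
ee_rot: [0.14, 0.467, 0.836, 0.25]
contact_force: [-1.0, 0.2, 0.9]
width: 0.0646
```

```bash
python3 -c "
from goal import *
rep(.112)
w=manip.get_image('wrist');b=manip.get_image('side')
z=cv2.resize(b[80:220,220:360],None,fx=3,fy=3,interpolation=cv2.INTER_CUBIC)
cv2.imwrite('pics/c12.png',cv2.resize(np.hstack([w,z]),None,fx=.8,fy=.8))"
```

```text
13.2667 [0.563  0.3718 0.2541] [ 0.4525  0.1792  1.7751  0.0953  0.6104 -1.7326] [-1.0224  0.1843  0.9484] w 0.0646
goal [0.5641 0.3703 0.2558] shift units(tool) [-0.0045  0.0025 -0.0033] after-turn frame [-0.0045  0.0025 -0.0034] turn units [ 0.0678 -0.0033  0.0091]
s now mm 113.34399285560272
```

View pics/c12.png

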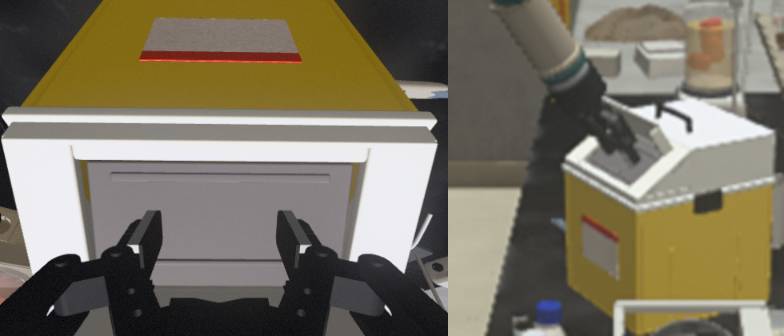

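The bottle has dropped in and the flap is swinging shut, resting near the fingertips. Backing straight out.

Call:
{"fn": "send_rows", "kwargs": {"delta_pos": [[0,0,-0.03],[0,0,-0.06],[0,0,-0.08],[0,0,-0.08],[0,0,-0.08]], "angular": [[0,0,0],[0,0,0],[0,0,0],[0,0,0],[0,0,0]]}}

```text
clock: 13.78
position: [0.4998, 0.3329, 0.3649]
ee_rot: [0.139, 0.467, 0.837, 0.249]
contact_force: [0.4, 0.3, 0.3]
width: 0.065
```

Call:
{"fn": "send_rows", "kwargs": {"delta_pos": [[0,0,-0.05],[0,0,0],[0,0,0],[0,0,0],[0,0,0]], "angular": [[0,0,0],[0,0,0],[0,0,0],[0,0,0],[0,0,0]]}}

```text
clock: 14.2
position: [0.4914, 0.3277, 0.3782]
ee_rot: [0.138, 0.468, 0.837, 0.248]
contact_force: [-0.3, 0.0, 0.2]
width: 0.0648
```

```bash
python3 -c "
from goal import *
rep(-.07)
w=manip.get_image('wrist');b=manip.get_image('side');a=manip.get_image('scene')
cv2.imwrite('pics/s13.png',a)
z=cv2.resize(b[80:220,220:360],None,fx=3,fy=3,interpolation=cv2.INTER_CUBIC)
cv2.imwrite('pics/c13.png',cv2.resize(np.hstack([w,z]),None,fx=.8,fy=.8))"
```

```text
14.2 [0.4914 0.3277 0.3782] [ 0.4315 -0.0274  1.6888  0.0836  0.9095 -1.7234] [-0.2542  0.0236  0.201 ] w 0.0648
goal [0.4796 0.3184 0.4084] shift units(tool) [-0.0043  0.0099 -0.0836] after-turn frame [-0.0044  0.01   -0.0836] turn units [-0.0019 -0.0089  0.0042]
s now mm -36.57645698509379
```

View pics/c13.png

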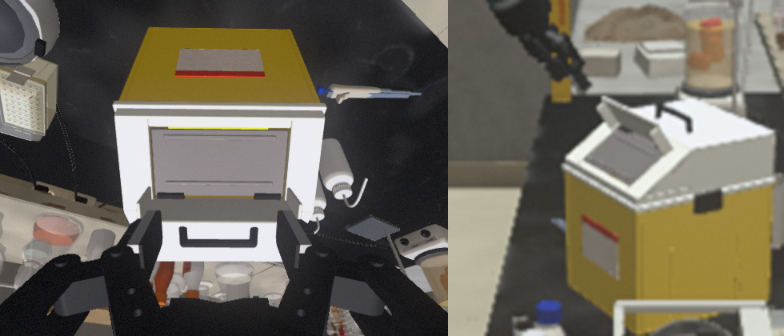

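View pics/s13.png

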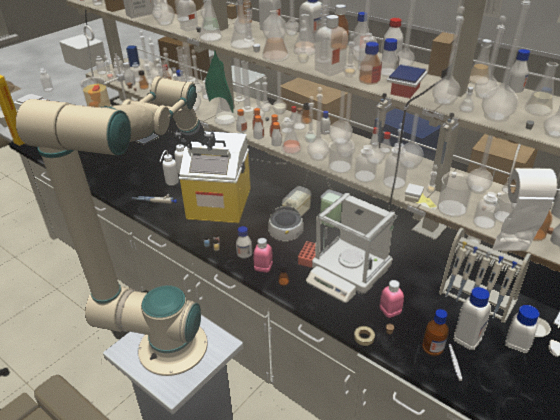

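The flap is shut: the wrist panel shows the same plane and yellow gap as before the push. The bottle is no longer visible, and the blue-capped bottle (243,242), dropper (284,278) and rack (308,253) haven't moved. I'll back off a bit, wait a second and hand in.

Call:
{"fn": "send_rows", "kwargs": {"delta_pos": [[0,0,-0.06],[0,0,-0.06],[0,0,0],[0,0,0],[0,0,0]], "angular": [[0,0,0],[0,0,0],[0,0,0],[0,0,0],[0,0,0]]}}

```text
clock: 14.77
position: [0.4693, 0.3141, 0.4191]
ee_rot: [0.139, 0.467, 0.837, 0.249]
contact_force: [-0.0, 0.0, -0.0]
width: 0.0651
```

Call:
{"fn": "send_rows", "kwargs": {"delta_pos": [[0,0,0],[0,0,0],[0,0,0],[0,0,0],[0,0,0]], "angular": [[0,0,0],[0,0,0],[0,0,0],[0,0,0],[0,0,0]]}}

```text
clock: 15.18
position: [0.4694, 0.3141, 0.42]
ee_rot: [0.139, 0.467, 0.837, 0.249]
contact_force: [-0.0, 0.1, -0.0]
width: 0.0647
```

```bash
python3 -c "
from h import *
w=manip.get_image('wrist');cv2.imwrite('pics/w14.png',w[60:360])
s=manip.get_state();print(s['clock'],s['contact_force'],abs(s['qd']).max())"
```

```text
15.2333 [0.1758767  0.11463819 0.67556477] 0.003630507860094649
```

View pics/w14.png

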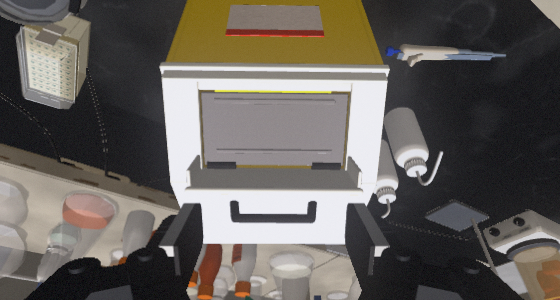

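The flap lies flat in the opening, from (201,92) to (350,165), and nothing is near the gripper. Handing in.

```bash
python3 -c "
from rig import manip
print(manip.sign_off())"
```

```text
the job is handed in; nothing more can be done
None
```

The empty bottle is in the bin and the flap has shut behind it; I handed the job in at about 15 s of the 54 s allowed. I gripped the bottle by its cap and tilted it 33° in line with the mouth. I then pushed it base first to about 113 mm past the face and let go.

**Last checks:**
- **Flap and bottle:** the flap lies flat in the opening, as it did before the push. The bottle is out of sight inside, so I inferred that it is at rest; I could not see it directly.
- **Other things:** in the scene picture taken just after the withdrawal, the blue-capped bottle, dropper bottle, red block and pink bottles stood where they had been.
- **Forces:** the highest contact reading I saw was about 5 N, when the gripper closed on the cap. The arm was clear of everything at the end.

**Disagreements:** separate measurements of the cap position differed by up to about 8 mm, so I used a value in the middle. Just before the push the bottle sat 3–5 mm too high on the slope. I corrected that in two small steps before going in.

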